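# Release and hold open the gate of a clay drying crate

### The arm

A 6-joint arm with a two-finger parallel gripper is mounted at the origin on the work surface. World frame = base frame: x ahead of the robot, y to its left, z up, the work surface at z = 0. Lengths are in m, angles in degrees, forces in N, time in s.
With the tool pointing down it reaches from about 0.275 to 0.85 m from the base axis. Payload 19 kg.
Tool frame: the origin (TCP) lies on the mounting face of the last link; the fingertips stand 173 mm ahead of it and the grasp point (between the pads) lies 155 mm ahead of it; z points along the fingers, y is the line along which they close (so a half turn about z gives the same grasp; the last joint's range is limited). The gripper opens to 85 mm and grips with 20 to 120 N. Pads are 22 mm wide; open, the fingers measure 114 mm over their backs; the gripper's body (76 mm by 85 mm) begins 54 mm behind the grasp point. The pads swing forward as they close: fully open they stand 13 mm farther back than shut.
Start: joints at [-70.932, 8.623, 82.357, -0, 89.026, -7.678], TCP at [0.259, -0.513, 0.405] pointing down, gripper open.
Joint ranges: [-160.23, 160.23], [-39.13, 120.54], [6.94, 153.29], [-79.49, 259.48], [9.18, 160.14], [-161.06, 161.06]. Speed limits (degrees/s): [108.29, 108.29, 127.2, 172.46, 172.46, 172.46].

### API

Orientations are given as [roll, pitch, yaw] about the fixed x, y, z axes, in that order (R = Rz(yaw) Ry(pitch) Rx(roll)).
In Python, from rig import robot gives the robot as it stands.
- The arm moves only by the tool send_rows, never from a script. Its arguments are lists of equal length, an entry for each row: "linear": the shift along the tool's x, y, z in units of 1 m (1.0 is 1 m), a list of three; "dr": the turn, a rotation vector about the tool's x, y, z in units of 180 degrees (1.0 is 180 degrees), a list of three. In form: {"linear": [[dx, dy, dz], ...], "dr": [[rx, ry, rz], ...]}. A call has 1 to 12 rows; each row is the pose to reach, as a shift and turn from the pose commanded when the call began, along the tool's axes at that moment, turning the shorter way round; what a row does not reach only later rows make up. A row lasts 1/12 s, in which the tool goes at most 41.7 mm and 7.16 degrees, less where a joint would pass 70% of its speed; a pose out of reach is approached as far as the arm can. A call with a number of a shift or a turn outside -1 to 1 is refused whole. A call with a gripper value outside its range is refused whole. "grip" is the opening, from 0 (shut) to 1 (fully open), set as the call begins (left out, the last holds). The fingers move at their own pace and stop on an object; "squeeze" is the grip in N (left out, the last holds). Time passes only in rows, so rows that repeat a pose let the fingers close. It gives the time, the measured TCP pose, the force, the opening and the grip force at its end, in the units of the state.
- robot.read_state(): the state, without advancing time (a new reading comes with each control period).
- robot.capture(name): name is "side" or "top" or "wrist"; returns (picture, depth): 384x512x3 uint8, red, green, blue; 384x512 float32, m along the optical axis (not along the pixel's ray), 0 where there is no reading.
- robot.calibration(name): a dict with "camera_matrix" (3x3 intrinsics, pixels), "D" ([k1, k2, p1, p2, k3] as OpenCV has them; the pictures are not rectified), "R" (3x3) and "t" (3): a world point X has camera coordinates R X + t. Camera axes: x right, y down, z forward; pixel columns grow to the right and rows downward; lengths in m; the calibration is good to about 2 mm. A picture is of the moment at which its call begins: read the wrist's pose just before it. calibration takes no time and is no camera call; for the wrist camera it gives the pose at the moment of the call.
- robot.sign_off(): hands the job in; it is judged then, once.
The state is a dict: "time": time; "joint_positions": joint angles; "joint_vel": joint speeds; "joint_efforts": joint torques, N m; "tool_pos": TCP position; "eef_rot": TCP orientation; "contact_force": force on the tool from outside, world axes, zero at the start; "torque": the same for the moment, N m; "opening": opening from 0.0 (shut) to 1.0 (fully open); "gripper_force": force on a finger pad.
Only numpy, scipy, OpenCV 4.12 (cv2) and the standard library are available. Lean on these libraries where they do the work, as an engineer would, in place of code of your own. Each camera call takes 0.05 s, during which the arm holds its last target. There are 200 camera calls.

### The job

Open the mesh gate of the clay drying crate for the potter: first squeeze the two red tabs fully together, and only then the two blue ones. Then swing the gate out by its yellow post, past its detent, until it stands about square to the crate's front, and finish still gripping the post and holding the gate wide open; leave the mug, the paint jar and the clay bird where they stand.

Things in the scene. Friction and masses are not known exactly. Their poses are not given: they have to be found in the camera images.
- crate: fixed open wooden drying crate, 220 mm wide, 206 deep, 130 high. Origin on the table under the middle of its gated front; x points into the crate, y along the front towards the gate's hinge, z up. A 44 mm deep beam (top 130 mm above the table) along the top of the front carries both catches. Outside the hinge-side wall stands the detent's plunger, lower than 90 mm, up to 85 mm from the wall.
- gate_hinge (a point): point on the gate's vertical hinge axis, 150 mm above the table, at one front corner of the crate (122 mm in the crate's +y from its origin). Its axes are the crate's: x into the crate, y from the gate's free end to the hinge, z up.
- gate (a joint): gate angle (rad): 0 shut, 1.57 square to the crate's front, stop 1.75; it opens clockwise seen from above, free end out to the crate's -x. Mesh gate 220 mm wide, top 125 mm above table, lugs to 155. A spring pulls it shut (about 2 N at the post when wide); a detent at 1.0 rad, 0.15 to either side, adds about 3 N. Let go, it swings back to the detent. Locked, it moves only 0.02 rad.
- gate_post: yellow upright round post on the gate, 20 mm in diameter, 105 to 175 mm above the table. Origin on its axis 150 mm above the table, a good grip height from above. It stands 55 mm in front (-x) of the gate and 182 mm along it from the hinge axis (190 mm radius). A 12 mm steel arm (top 123 mm above the table) joins it to the gate. Axes turn with the gate; the crate's when shut.
- red_grip (a point): midway between the red catch's two upright tabs, 160 mm above the table (30 above the beam), axes as the crate's. Tabs: squeezed along y, 24 mm long in x, tops 172 mm above the table, outer faces 48 mm apart spread, 28 squeezed; base plate under them 6 mm thick. Prongs hook the gate 48 mm to -x. The catches are 110 mm apart along the beam; which is nearer the hinge varies.
- red_left (a joint): travel (m) of the red catch's hinge-side (+y) tab: 0 spread (locked), 0.010 fully squeezed towards the other tab (stop). Both tabs of a catch must be nearly fully in to free the gate, at least 7.5 mm. About 4 N moves a tab; it stays where it is left (no return spring). Starts up to 1 mm in.
- red_right (a joint): travel (m) of the red catch's far-side (-y) tab: 0 spread (locked), 0.010 fully squeezed towards the other tab (stop). Both tabs of a catch must be nearly fully in to free the gate, at least 7.5 mm. About 4 N moves a tab; it stays where it is left (no return spring). Starts up to 1 mm in.
- blue_grip (a point): midway between the blue catch's two upright tabs, 160 mm above the table (30 above the beam), axes as the crate's. Tabs: squeezed along y, 24 mm long in x, tops 172 mm above the table, outer faces 48 mm apart spread, 28 squeezed; base plate under them 6 mm thick. Prongs hook the gate 48 mm to -x. The catches are 110 mm apart along the beam; which is nearer the hinge varies.
- blue_left (a joint): travel (m) of the blue catch's hinge-side (+y) tab: 0 spread (locked), 0.010 fully squeezed towards the other tab (stop). Both tabs of a catch must be nearly fully in to free the gate, at least 7.5 mm. About 4 N moves a tab; it stays where it is left (no return spring). Starts up to 1 mm in.
- blue_right (a joint): travel (m) of the blue catch's far-side (-y) tab: 0 spread (locked), 0.010 fully squeezed towards the other tab (stop). Both tabs of a catch must be nearly fully in to free the gate, at least 7.5 mm. About 4 N moves a tab; it stays where it is left (no return spring). Starts up to 1 mm in.
- mug: blue ceramic mug, 76 mm in diameter, 85 mm high, handle on its +y side; beside the crate at the gate's free end. Origin at the centre of its underside. Leave it.
- paint_jar: lidded glass paint jar, 60 mm in diameter, 75 mm high, beside the crate on the hinge side. Origin at the centre of its underside. Leave it.
- clay_bird: small grey clay bird, 56 mm across, 61 mm high, on the table in front of the gate's free end, outside the gate's sweep. Origin at the centre of its underside. Leave it.
There are look-alikes about, which are no part of the job. What is shaped like the clay_bird but green or orange is not meant.

How it is judged (in metres and radians):
On the way, in this order (a step that is already met when the one before it is completed fails the run):
1. both red tabs are squeezed in while the blue catch is still locked (value of joint each of red_left, red_right above 0.0075 m and value of joint any of blue_left, blue_right below 0.004 m), for 0.2 s.
2. both blue tabs are squeezed in too, with the gate not yet opened (value of joint each of red_left, red_right, blue_left, blue_right above 0.0075 m and value of joint gate below 0.3 rad), for 0.2 s.
3. the gate is swung past its detent (value of joint gate above 1.2 rad), for 0.1 s.
At the end, for the whole second after the job is handed in: The gate stands at 1.4 rad (80 degrees) or more and is still (under 0.15 rad/s), both catches are squeezed in (each tab over 7 mm), the fingers press on the yellow post with at least 1 N, and the mug, jar and bird have not been shifted by more than 30 mm or tipped (value of joint gate above 1.4 rad and velocity of joint gate between -0.15 and 0.15 rad/s and contact force between the fingers and gate_post above 1 N and value of joint each of red_left, red_right, blue_left, blue_right above 0.007 m and not (distance of mug from where it was at the start of the episode above 0.03 m) and not (distance of paint_jar from where it was at the start of the episode above 0.03 m) and not (distance of clay_bird from where it was at the start of the episode above 0.03 m) and angle between each of mug, paint_jar, clay_bird's own z axis and vertical below 0.4 rad); the arm keeps its last pose, push and grip.
It fails at once if the blue catch is squeezed before the red one (value of joint each of blue_left, blue_right above 0.006 m and value of joint any of red_left, red_right below 0.006 m).
It fails at once if the mug is shifted more than 30 mm or tipped over (distance of mug from where it was at the start of the episode above 0.03 m or angle between mug's own z axis and vertical above 0.4 rad).
It fails at once if the paint jar is shifted more than 30 mm or tipped over (distance of paint_jar from where it was at the start of the episode above 0.03 m or angle between paint_jar's own z axis and vertical above 0.4 rad).
It fails at once if the clay bird is shifted more than 30 mm or tipped over (distance of clay_bird from where it was at the start of the episode above 0.03 m or angle between clay_bird's own z axis and vertical above 0.4 rad).
It also fails if it takes over 54 s, if anything falls off the work surface, if the arm or the gripper's body presses on something with over 40 N, if the wrist force passes 120 N, or if a joint passes its speed limit or range.

## Working session

There is one attempt and no reset: what is moved stays moved. The work goes in short steps, Python scripts to look and compute and a tool call to move; the robot and the scene stay as the last step left them, time stands still between calls to the robot, and variables do not carry over. Pictures are saved under pics/ and viewed, at most 10 in all, crops included, and the job is handed in when it is done.

Besides the shell and the picture viewer there is one more tool, called after "Request:" as name(argument=value, ...) on one line, values as JSON. send_rows: Moves the arm, as the interface text tells. Shifts and turns lie within -1 to 1; 1 stands for 1 m of shift or 180 degrees of turn. Its arguments: {"type":"object","properties":{"linear":{"type":"array","items":{"type":"array","items":{"type":"number","minimum":-1,"maximum":1}}},"dr":{"type":"array","items":{"type":"array","items":{"type":"number","minimum":-1,"maximum":1}}},"grip":{"type":"number"},"squeeze":{"type":"number"}},"required":["linear","dr"]}

```bash
mkdir -p pics; ls
python3 - <<'E'
from rig import robot
import cv2, numpy as np
for n in ("side","top"):
    p,d=robot.capture(n); np.savez(f"pics/{n}.npz",p=p,d=d)
    cv2.imwrite(f"pics/{n}0.png",p[:,:,::-1])
    c=robot.calibration(n); print(n,c["camera_matrix"],c["D"],-np.array(c["R"]).T@c["t"],np.array(c["R"])[2])
s=robot.read_state(); print(s)
E
```

```text
pics
side [[466.95969681   0.         257.18974694]
 [  0.         466.95969681 198.13106585]
 [  0.           0.           1.        ]] [-0.01655194  0.          0.          0.          0.        ] [0.13596093 0.62285263 0.93320696] [ 0.37039143 -0.60101105 -0.70823436]
top [[386.92500382   0.         247.59166428]
 [  0.         386.92500382 193.9025377 ]
 [  0.           0.           1.        ]] [-0.02030163  0.          0.          0.          0.        ] [ 0.34097471 -0.0700645   1.07507251] [ 0.22185018  0.00317239 -0.9750756 ]
{'time': 0.1, 'joint_positions': array([-7.09340220e+01,  8.64651361e+00,  8.23863610e+01, -7.92355582e-04,
        8.90256760e+01, -7.67692420e+00]), 'joint_vel': array([-0.03529759, -0.05455129, -0.09788027,  0.08642835,  0.05839474,
       -0.04475956]), 'joint_efforts': array([ 4.13971327e-03, -7.14376545e+01, -5.71796787e+01, -2.99496260e-04,
        7.23989549e-03,  2.51050159e-05]), 'tool_pos': array([ 0.25872055, -0.51347476,  0.40417721]), 'eef_rot': array([-1.79941868e+02, -7.03647770e-03,  2.67429126e+01]), 'contact_force': array([ 0.29443818, -0.1104405 , -0.60602708]), 'torque': array([-0.01569591,  0.0003913 ,  0.05158784]), 'gripper_force': 0.0, 'opening': 0.9983567342611581}
```

View pics/side0.png

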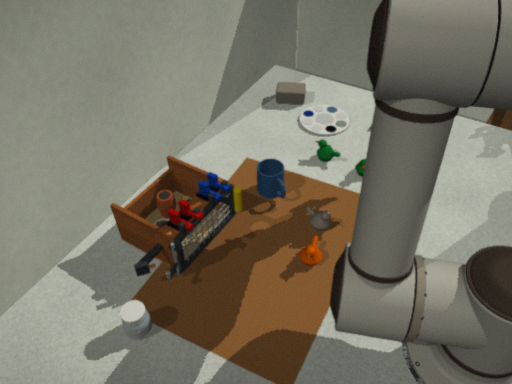

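View pics/top0.png

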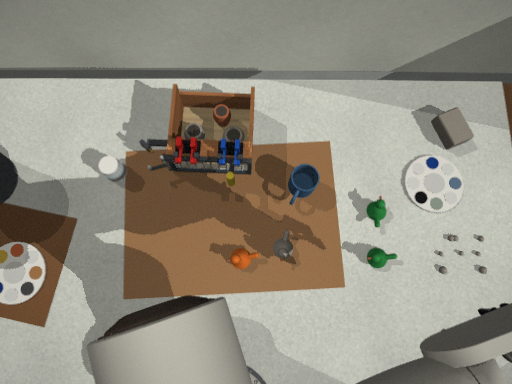

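The side view shows the red catch near (185,215), the blue at (212,187) and the post at (238,200). In the top view they are at (187,150), (230,152) and (230,179). The front faces the robot, red is on the hinge side, and the mug and bird are at the free end.

```bash
cat > h.py <<'E'
import numpy as np, cv2
from rig import robot
def cloud(n,p,d,c=None):
    c=c or robot.calibration(n); K=np.array(c["camera_matrix"]); D=np.array(c["D"])
    v,u=np.mgrid[:384,:512]
    q=cv2.undistortPoints(np.stack([u,v],-1).reshape(-1,1,2).astype(float),K,D).reshape(384,512,2)
    P=np.dstack([q,np.ones((384,512))])*d[...,None]
    return (P-np.array(c["t"]))@np.array(c["R"])
def masks(p):
    h=cv2.cvtColor(p,cv2.COLOR_RGB2HSV).astype(int); H,S,V=h[...,0],h[...,1],h[...,2]
    return dict(red=((H<4)|(H>174))&(S>200)&(V>90), blue=(abs(H-115)<8)&(S>190)&(V>90), yellow=(abs(H-28)<5)&(S>150)&(V>60))
E
python3 - <<'E'
from h import *
np.set_printoptions(precision=4,suppress=True)
for n in ("side","top"):
    z=np.load(f"pics/{n}.npz"); p,d=z["p"],z["d"]; X=cloud(n,p,d)
    for k,m in masks(p).items():
        m=m&(d>0)&(X[...,0]>.3)&(X[...,2]>.1)&(X[...,2]<.3)
        Q=X[m]; print(n,k,len(Q), Q.min(0),Q.max(0))
        t=Q[Q[:,2]>.160] 
        if len(t): print("   top pts",len(t),t.mean(0),t.min(0),t.max(0))
    # beam front / crate rim: brown points with z~.13
    w=(X[...,2]>.122)&(X[...,2]<.14)&(X[...,0]>.45)&(X[...,0]<.85)&(abs(X[...,1])<.35)
    cv2.imwrite(f"pics/{n}_w.png",np.uint8(w)*255)
    r=cv2.minAreaRect(X[w][:,:2].astype(np.float32)*1000); print(n,r, cv2.boxPoints(r))
E
```

```text
side red 229 [0.6264 0.0578 0.1245] [0.6875 0.1164 0.1733]
   top pts 96 [0.674  0.088  0.1696] [0.6606 0.0636 0.1608] [0.6875 0.1118 0.1733]
side blue 144 [ 0.624  -0.0457  0.1249] [0.6888 0.0069 0.1735]
   top pts 58 [ 0.6714 -0.0192  0.1705] [ 0.6607 -0.0439  0.166 ] [0.6832 0.0009 0.1735]
side yellow 189 [ 0.578  -0.0746  0.1027] [ 0.6372 -0.0105  0.1768]
   top pts 64 [ 0.5872 -0.0205  0.1703] [ 0.578  -0.0348  0.1606] [ 0.5983 -0.0127  0.1768]
side ((717.7319946289062, 38.037506103515625), (235.76039123535156, 272.14178466796875), 86.84192657470703) [[575.3736 -72.1674]
 [847.1021 -87.1599]
 [860.0904 148.2424]
 [588.3619 163.2349]]
top red 227 [0.6316 0.0635 0.14  ] [0.6907 0.1156 0.1738]
   top pts 90 [0.6777 0.0886 0.17  ] [0.6677 0.0646 0.1604] [0.6907 0.1117 0.1738]
top blue 181 [ 0.6274 -0.045   0.143 ] [0.6852 0.0054 0.1749]
   top pts 75 [ 0.6734 -0.0222  0.1707] [ 0.6628 -0.0449  0.1618] [0.6852 0.0019 0.1749]
top yellow 88 [ 0.5829 -0.0325  0.1076] [ 0.6003 -0.0145  0.1779]
   top pts 55 [ 0.5914 -0.0239  0.1727] [ 0.5834 -0.0316  0.161 ] [ 0.6003 -0.0145  0.1779]
top ((720.21728515625, 39.63677978515625), (234.64932250976562, 268.8421325683594), 87.57162475585938) [[580.9459 -71.887 ]
 [849.5466 -83.278 ]
 [859.4887 151.1606]
 [590.888  162.5516]]
```

```bash
cat >> h.py <<'E'
from scipy.spatial.transform import Rotation as Ro
def move(pos,yaw,s=None):
    s=s or robot.read_state(); R=Ro.from_euler('xyz',s["eef_rot"],degrees=True)
    l=R.inv().apply(np.array(pos)-s["tool_pos"]); r=(R.inv()*Ro.from_euler('xyz',[180,0,yaw],degrees=True)).as_rotvec()/np.pi
    print("linear",l.round(4).tolist(),"dr",r.round(4).tolist(),"rows>=",max(np.linalg.norm(l)/.0417,np.linalg.norm(r)*180/7.16))
E
python3 - <<'E'
from h import *
move([.61,.03,.43],-2.2)
c=robot.calibration("wrist"); R=Ro.from_euler('xyz',robot.read_state()["eef_rot"],degrees=True)
print("cam in tool",R.inv().apply(-np.array(c["R"]).T@c["t"]-robot.read_state()["tool_pos"]), R.inv().apply(np.array(c["R"])[2]))
E
```

```text
linear [0.5583, -0.3273, -0.0254] dr [-0.0003, 0.0, 0.1608] rows>= 15.530774518521191
cam in tool [0.0783986  0.00116277 0.0301887 ] [-3.00811109e-01  2.05342020e-04  9.53683718e-01]
```

Request:
send_rows(linear=[[0.56,-0.33,-0.02],[0.56,-0.33,-0.02],[0.56,-0.33,-0.02],[0.56,-0.33,-0.02],[0.56,-0.33,-0.02],[0.56,-0.33,-0.02],[0.56,-0.33,-0.02],[0.56,-0.33,-0.02],[0.56,-0.33,-0.02],[0.56,-0.33,-0.02],[0.56,-0.33,-0.02],[0.56,-0.33,-0.02]], dr=[[0,0,0.161],[0,0,0.161],[0,0,0.161],[0,0,0.161],[0,0,0.161],[0,0,0.161],[0,0,0.161],[0,0,0.161],[0,0,0.161],[0,0,0.161],[0,0,0.161],[0,0,0.161]], grip=1)

```text
time: 1.1
tool_pos: [0.5224, -0.1026, 0.4197]
eef_rot: [-180.0, 0.0, -2.2]
contact_force: [0.8, -0.8, 1.3]
opening: 1.002
gripper_force: 0.0
```

Run:
```python
from h import *
move([.63,.03,.43],-2.2)
```

```text
linear [0.1023, -0.1366, -0.0103] dr [-0.0, 0.0, -0.0002] rows>= 4.1009413499004195
```

Request:
send_rows(linear=[[0.1,-0.13,-0.01],[0.1,-0.13,-0.01],[0.1,-0.13,-0.01],[0.1,-0.13,-0.01],[0.1,-0.13,-0.01],[0.1,-0.13,-0.01],[0.1,-0.13,-0.01]], dr=[[0,0,0],[0,0,0],[0,0,0],[0,0,0],[0,0,0],[0,0,0],[0,0,0]])

```text
time: 1.68
tool_pos: [0.6267, 0.0213, 0.4291]
eef_rot: [180.0, 0.1, -2.2]
contact_force: [-0.3, -0.5, -0.1]
opening: 0.999
gripper_force: 0.0
```

Run:
```python
from h import *
np.set_printoptions(precision=4,suppress=True)
c=robot.calibration("wrist"); p,d=robot.capture("wrist"); np.savez("pics/w1.npz",p=p,d=d,**{k:np.array(v) for k,v in c.items() if k in("R","t")})
cv2.imwrite("pics/w1.png",p[:,:,::-1]); X=cloud("wrist",p,d,c)
for k,m in masks(p).items():
    m=m&(d>0)&(X[...,2]>.1)&(X[...,2]<.3)
    Q=X[m]; t=Q[Q[:,2]>.165]; print(k,len(Q),Q.min(0),Q.max(0),"top",len(t),t.mean(0),t.min(0),t.max(0))
    n,l,st,ce=cv2.connectedComponentsWithStats(np.uint8(m&(X[...,2]>.165)))
    for i in range(1,n):
        if st[i,4]>30: q=X[l==i]; print("   ",st[i],q.mean(0),np.percentile(q,2,0),np.percentile(q,98,0))
```

```text
red 2827 [0.6332 0.0618 0.1362] [0.6938 0.1147 0.1747] top 1327 [0.681  0.0855 0.1721] [0.6679 0.063  0.165 ] [0.6938 0.1108 0.1747]
    [123 108  23  36 628] [0.6814 0.1039 0.172 ] [0.6706 0.0992 0.166 ] [0.6929 0.11   0.1739]
    [174 108  22  37 697] [0.6806 0.0688 0.1721] [0.6689 0.0634 0.1668] [0.692  0.0752 0.1739]
blue 586 [ 0.6333 -0.0436  0.1511] [ 0.6883 -0.0004  0.1746] top 419 [ 0.6752 -0.0194  0.1726] [ 0.666  -0.0436  0.1709] [ 0.6883 -0.0004  0.1746]
    [287 112  15  32 228] [ 0.6753 -0.0065  0.1726] [ 0.6668 -0.0101  0.1714] [ 0.6866 -0.0011  0.1739]
    [337 117  14  25 145] [ 0.6733 -0.0386  0.1727] [ 0.6662 -0.0429  0.1714] [ 0.6812 -0.0352  0.1741]
yellow 969 [ 0.5847 -0.034   0.1105] [ 0.6041 -0.015   0.1774] top 577 [ 0.5961 -0.0239  0.1741] [ 0.5847 -0.034   0.165 ] [ 0.6038 -0.015   0.1774]
    [307 222  27  28 577] [ 0.5961 -0.0239  0.1741] [ 0.5862 -0.0328  0.166 ] [ 0.6034 -0.0157  0.1765]
```

View pics/w1.png

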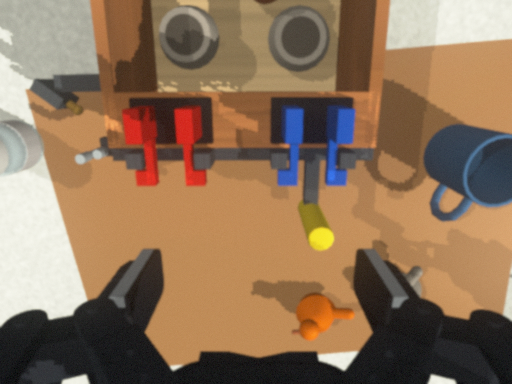

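The wrist view shows the red tabs at columns 140 and 190 (row 125) and the blue tabs at 292 and 340. The post top is at (320,238) and the gate bar runs along row 153.

Run:
```python
from h import *
np.set_printoptions(precision=4,suppress=True)
z=np.load("pics/w1.npz"); p,d=z["p"],z["d"]; c=dict(robot.calibration("wrist")); c["R"]=z["R"];c["t"]=z["t"]
X=cloud("wrist",p,d,c)
h=cv2.cvtColor(p,cv2.COLOR_RGB2HSV).astype(int)
hi=(X[...,2]>.168)&(X[...,2]<.176)&(X[...,0]>.65)&(X[...,0]<.71)
n,l,st,ce=cv2.connectedComponentsWithStats(np.uint8(hi)); T=[]
for i in range(1,n):
    if st[i,4]>60:
        q=X[l==i]; r=cv2.minAreaRect((q[:,:2]*1e3).astype(np.float32)); print(st[i],r); T.append(r[0])
T=np.array(T); k=np.polyfit(T[:,1],T[:,0],1); print("yaw",-np.degrees(np.arctan(k[0])))
# gate top: dark points 0.11<z<.16 in front
dk=(h[...,2]<90)&(h[...,1]<110)&(X[...,2]>.115)&(X[...,2]<.13)&(X[...,0]>.55)
dk[:140]=0;dk[200:]=0
q=X[dk]; k=np.polyfit(q[:,1],q[:,0],1); print("gate",len(q),q.min(0),q.max(0),np.median(q,0),"yaw",-np.degrees(np.arctan(k[0])))
lug=(h[...,2]<110)&(h[...,1]<110)&(X[...,2]>.145)&(X[...,2]<.16);lug[:140]=0;lug[200:]=0
n,l,st,ce=cv2.connectedComponentsWithStats(np.uint8(lug))
for i in range(1,n):
    if st[i,4]>40: print("lug",st[i],X[l==i].mean(0))
for n_ in ("side","top"):
    z=np.load(f"pics/{n_}.npz"); Y=cloud(n_,z["p"],z["d"])
    m=(Y[...,2]>.168)&(Y[...,2]<.178)&(Y[...,0]>.64)&(Y[...,0]<.72)&(Y[...,1]<.15)&(Y[...,1]>-.08)
    for s in (1,-1):
        q=Y[m&((Y[...,1]-.033)*s>0)]; print(n_,s,q.min(0),q.max(0),(q.min(0)+q.max(0))/2)
```

```text
[122 109  22  36 667] ((681.6211547851562, 105.0084228515625), (12.454765319824219, 23.971017837524414), 86.03148651123047)
[174 108  21  37 673] ((680.1074829101562, 69.44502258300781), (12.44169807434082, 24.40846824645996), 87.39160919189453)
[285 108  19  36 647] ((677.6928100585938, -5.281033515930176), (12.135069847106934, 23.61185646057129), 87.79583740234375)
[335 108  20  36 658] ((676.392333984375, -39.90079879760742), (12.18274974822998, 23.86898422241211), 89.489013671875)
yaw -2.021400387515567
gate 1961 [ 0.6067 -0.0748  0.115 ] [0.6655 0.1557 0.1296] [0.6496 0.0161 0.1254] yaw -5.838135551347332
lug [125 151  20  19 293] [0.655  0.1132 0.1545]
lug [193 151  19  18 303] [0.6531 0.0621 0.1544]
lug [271 151  17  19 296] [0.6508 0.0044 0.1548]
lug [336 151  20  19 319] [ 0.6488 -0.0462  0.154 ]
side 1 [0.6629 0.0636 0.1682] [0.6875 0.1118 0.1733] [0.6752 0.0877 0.1707]
side -1 [ 0.658  -0.0459  0.1682] [0.6839 0.0031 0.1735] [ 0.6709 -0.0214  0.1708]
top 1 [0.6677 0.0646 0.1681] [0.6938 0.1119 0.1738] [0.6807 0.0883 0.171 ]
top -1 [ 0.6628 -0.0449  0.1683] [0.6882 0.0023 0.1749] [ 0.6755 -0.0213  0.1716]
```

Run:
```python
from h import *
move([.680,.0874,.39],-2.1); move([.680,.0874,.317],-2.1)
```

```text
linear [0.0509, -0.0687, 0.0394] dr [0.0, 0.0002, -0.0009] rows>= 2.257327572068542
linear [0.0509, -0.0687, 0.1124] dr [0.0, 0.0002, -0.0009] rows>= 3.3869791287509914
```

Request:
send_rows(linear=[[0.025,-0.034,0.01],[0.051,-0.069,0.03],[0.051,-0.069,0.04],[0.051,-0.069,0.06],[0.051,-0.069,0.08],[0.051,-0.069,0.1],[0.051,-0.069,0.112],[0.051,-0.069,0.112],[0.051,-0.069,0.112],[0.051,-0.069,0.112]], dr=[[0,0,0],[0,0,0],[0,0,0],[0,0,0],[0,0,0],[0,0,0],[0,0,0],[0,0,0],[0,0,0],[0,0,0]])

```text
time: 2.57
tool_pos: [0.6806, 0.0878, 0.3193]
eef_rot: [-180.0, -0.1, -2.3]
contact_force: [0.2, 0.4, 0.2]
opening: 1.0
gripper_force: 0.0
```

Run:
```python
from h import *
move([.680,.0874,.317],-2.1)
p,d=robot.capture("wrist"); cv2.imwrite("pics/w2.png",p[:,:,::-1])
```

```text
linear [-0.0005, 0.0004, 0.0023] dr [-0.0001, -0.0006, -0.0009] rows>= 0.058379444859628135
```

View pics/w2.png

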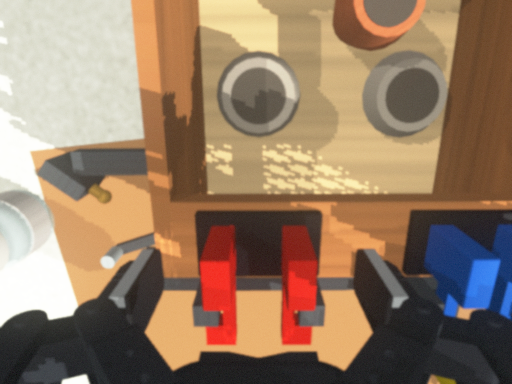

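The pads' inner edges are at columns 162 and 357 and the red tabs span 201–318, so the grip is centred at 259.5. Next I close.

Request:
send_rows(linear=[[0,0,0.001],[0,0,0.001],[0,0,0.001],[0,0,0.001],[0,0,0.001],[0,0,0.001],[0,0,0.001],[0,0,0.001],[0,0,0.001],[0,0,0.001],[0,0,0.001],[0,0,0.001]], dr=[[0,0,0],[0,0,0],[0,0,0],[0,0,0],[0,0,0],[0,0,0],[0,0,0],[0,0,0],[0,0,0],[0,0,0],[0,0,0],[0,0,0]], grip=0, squeeze=40)

```text
time: 3.62
tool_pos: [0.6805, 0.088, 0.318]
eef_rot: [180.0, -0.1, -2.2]
contact_force: [-2.8, -3.4, 10.8]
opening: 0.305
gripper_force: 42.0
```

Run:
```python
from h import *
s=robot.read_state(); print(s["opening"],s["gripper_force"],s["contact_force"],s["tool_pos"])
p,d=robot.capture("wrist"); cv2.imwrite("pics/w3.png",p[:,:,::-1])
```

```text
0.30498497406056035 41.97680175304413 [-2.78402956 -3.39810953 10.7908381 ] [0.68053215 0.08800004 0.31803942]
```

View pics/w3.png

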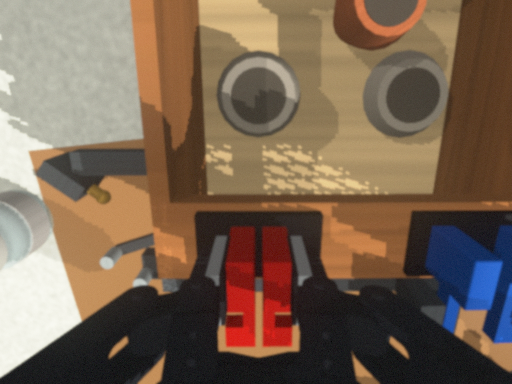

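The opening is 26 mm and the tabs stand together at columns 227–292, so red is fully squeezed. Next is blue.

Request:
send_rows(linear=[[0,0,0],[0,0,0],[0,0,0],[0,0,0],[0,0,0],[0,0,0],[0,0,-0.03],[0,0,-0.06],[0,0,-0.06],[0,0,-0.06]], dr=[[0,0,0],[0,0,0],[0,0,0],[0,0,0],[0,0,0],[0,0,0],[0,0,0],[0,0,0],[0,0,0],[0,0,0]], grip=1)

```text
time: 4.5
tool_pos: [0.6806, 0.0883, 0.3786]
eef_rot: [-180.0, -0.2, -2.2]
contact_force: [0.0, -0.3, -0.6]
opening: 0.999
gripper_force: 0.0
```

Run:
```python
from h import *
np.set_printoptions(precision=4,suppress=True)
c=robot.calibration("wrist"); p,d=robot.capture("wrist"); X=cloud("wrist",p,d,c)
hi=(X[...,2]>.168)&(X[...,2]<.177)&(X[...,0]>.65)&(X[...,0]<.71)
n,l,st,ce=cv2.connectedComponentsWithStats(np.uint8(hi))
for i in range(1,n):
    if st[i,4]>60:
        q=X[l==i]; r=cv2.minAreaRect((q[:,:2]*1e3).astype(np.float32)); print(st[i],r)
move([.677,-.0226,.377],-2.1);move([.677,-.0226,.32],-2.1)
```

```text
[403 204  28  42 901] ((677.8097534179688, -4.888947010040283), (12.573369979858398, 24.952733993530273), 89.19281768798828)
[459 205  31  41 955] ((676.1867065429688, -40.03556823730469), (13.279430389404297, 25.208049774169922), 87.54212188720703)
[235 206  22  41 841] ((681.50927734375, 95.26467895507812), (12.019831657409668, 24.491809844970703), 87.99705505371094)
[263 206  21  41 840] ((680.6280517578125, 79.42395782470703), (11.911279678344727, 24.46581268310547), 88.61490631103516)
linear [0.0009, 0.111, -0.0001] dr [-0.0001, -0.0002, -0.0007] rows>= 2.6611710004805116
linear [0.0008, 0.111, 0.0569] dr [-0.0001, -0.0002, -0.0007] rows>= 2.9909758401541717
```

Request:
send_rows(linear=[[0.001,0.04,0],[0.001,0.08,0],[0.001,0.111,0],[0.001,0.111,0.01],[0.001,0.111,0.03],[0.001,0.111,0.05],[0.001,0.111,0.057],[0.001,0.111,0.057],[0.001,0.111,0.057]], dr=[[0,0,0],[0,0,0],[0,0,0],[0,0,0],[0,0,0],[0,0,0],[0,0,0],[0,0,0],[0,0,0]])

```text
time: 5.3
tool_pos: [0.6772, -0.0225, 0.3196]
eef_rot: [-180.0, 0.1, -2.2]
contact_force: [0.5, 0.0, 0.2]
opening: 1.001
gripper_force: 0.0
```

Run:
```python
from h import *
move([.677,-.0226,.32],-2.1)
```

```text
linear [-0.0002, 0.0001, -0.0004] dr [-0.0001, 0.0003, -0.0007] rows>= 0.0185444764925941
```

Request:
send_rows(linear=[[0,0,0],[0,0,0],[0,0,0],[0,0,0],[0,0,0],[0,0,0],[0,0,0],[0,0,0],[0,0,0],[0,0,0],[0,0,0],[0,0,0]], dr=[[0,0,0],[0,0,0],[0,0,0],[0,0,0],[0,0,0],[0,0,0],[0,0,0],[0,0,0],[0,0,0],[0,0,0],[0,0,0],[0,0,0]], grip=0, squeeze=40)

```text
time: 6.3
tool_pos: [0.6772, -0.0222, 0.3213]
eef_rot: [-180.0, -0.1, -2.2]
contact_force: [-2.2, 4.7, 10.8]
opening: 0.3
gripper_force: 42.0
```

Request:
send_rows(linear=[[0,0,0],[0,0,0],[0,0,0],[0,0,0],[0,0,0],[0,0,0],[0,0,-0.03],[0,0,-0.06],[0,0,-0.07],[0,0,-0.07],[0,0,-0.07]], dr=[[0,0,0],[0,0,0],[0,0,0],[0,0,0],[0,0,0],[0,0,0],[0,0,0],[0,0,0],[0,0,0],[0,0,0],[0,0,0]], grip=1)

```text
time: 7.22
tool_pos: [0.6771, -0.0227, 0.3898]
eef_rot: [180.0, -0.0, -2.2]
contact_force: [0.1, -0.2, -0.4]
opening: 0.999
gripper_force: 0.0
```

Run:
```python
from h import *
np.set_printoptions(precision=4,suppress=True)
c=robot.calibration("wrist"); p,d=robot.capture("wrist"); X=cloud("wrist",p,d,c)
hi=(X[...,2]>.168)&(X[...,2]<.177)&(X[...,0]>.65)&(X[...,0]<.71)
n,l,st,ce=cv2.connectedComponentsWithStats(np.uint8(hi))
for i in range(1,n):
    if st[i,4]>60:
        q=X[l==i]; r=cv2.minAreaRect((q[:,:2]*1e3).astype(np.float32)); print(st[i],r)
for yaw in(-2.1,):
  move([.5945,-.0245,.39],yaw);move([.5945,-.0245,.305],yaw)
```

```text
[ 56 199  28  39 847] ((681.6788330078125, 95.05718231201172), (13.548819541931152, 24.56571388244629), 86.86460876464844)
[ 81 199  27  39 807] ((681.085205078125, 79.09410858154297), (13.441023826599121, 24.74247932434082), 84.39737701416016)
[235 200  20  39 754] ((677.0746459960938, -14.562240600585938), (11.79252815246582, 24.63827896118164), 87.54840850830078)
[261 200  20  39 764] ((676.6214599609375, -30.69933319091797), (11.962556838989258, 24.374696731567383), 87.95030212402344)
linear [-0.0825, 0.0051, -0.0011] dr [-0.0001, 0.0003, -0.0007] rows>= 1.981308329896983
linear [-0.0824, 0.0051, 0.0839] dr [-0.0001, 0.0003, -0.0007] rows>= 2.821866187703999
```

All four tabs are in: spacing is 16 mm on both catches, against 35.6 mm at the start. Now the post.

Request:
send_rows(linear=[[-0.04,0.003,0],[-0.08,0.005,0],[-0.0825,0.005,0.01],[-0.0825,0.005,0.03],[-0.0825,0.005,0.05],[-0.0825,0.005,0.07],[-0.0825,0.005,0.081],[-0.0825,0.005,0.081],[-0.0825,0.005,0.081]], dr=[[0,0,0],[0,0,0],[0,0,0],[0,0,0],[0,0,0],[0,0,0],[0,0,0],[0,0,0],[0,0,0]])

```text
time: 8.02
tool_pos: [0.5945, -0.0244, 0.3083]
eef_rot: [-180.0, 0.1, -2.2]
contact_force: [0.7, -0.6, -0.6]
opening: 1.001
gripper_force: 0.0
```

Request:
send_rows(linear=[[0,0,0],[0,0,0],[0,0,0],[0,0,0],[0,0,0],[0,0,0],[0,0,0],[0,0,0],[0,0,0],[0,0,0],[0,0,0],[0,0,0]], dr=[[0,0,0],[0,0,0],[0,0,0],[0,0,0],[0,0,0],[0,0,0],[0,0,0],[0,0,0],[0,0,0],[0,0,0],[0,0,0],[0,0,0]], grip=0, squeeze=50)

```text
time: 9.02
tool_pos: [0.5946, -0.0243, 0.3091]
eef_rot: [-180.0, -0.0, -2.2]
contact_force: [1.6, 3.0, 6.1]
opening: 0.221
gripper_force: 48.7
```

Run:
```python
from h import *
np.set_printoptions(precision=4,suppress=True)
s=robot.read_state(); print(s["tool_pos"],s["opening"],s["gripper_force"],s["contact_force"])
p,d=robot.capture("wrist"); cv2.imwrite("pics/w4.png",p[:,:,::-1])
for a,b in((0,.785),(.785,1.57)):
    f=lambda t: np.array([-.055*np.cos(t)-.182*np.sin(t), -(.055*np.sin(t)-.182*np.cos(t)),0])
    print([[round(v,3) for v in f(a+(b-a)*(i+1)/12)-f(a)] for i in range(12)])
```

```text
[ 0.5946 -0.0243  0.3091] 0.22115634567764442 48.74342679977417 [1.6098 2.9603 6.1284]
[[np.float64(-0.012), np.float64(-0.004), np.float64(0.0)], [np.float64(-0.023), np.float64(-0.009), np.float64(0.0)], [np.float64(-0.034), np.float64(-0.014), np.float64(0.0)], [np.float64(-0.045), np.float64(-0.02), np.float64(0.0)], [np.float64(-0.056), np.float64(-0.027), np.float64(0.0)], [np.float64(-0.065), np.float64(-0.035), np.float64(0.0)], [np.float64(-0.075), np.float64(-0.043), np.float64(0.0)], [np.float64(-0.084), np.float64(-0.052), np.float64(0.0)], [np.float64(-0.092), np.float64(-0.061), np.float64(0.0)], [np.float64(-0.099), np.float64(-0.071), np.float64(0.0)], [np.float64(-0.106), np.float64(-0.081), np.float64(0.0)], [np.float64(-0.113), np.float64(-0.092), np.float64(0.0)]]
[[np.float64(-0.006), np.float64(-0.011), np.float64(0.0)], [np.float64(-0.01), np.float64(-0.023), np.float64(0.0)], [np.float64(-0.014), np.float64(-0.034), np.float64(0.0)], [np.float64(-0.018), np.float64(-0.046), np.float64(0.0)], [np.float64(-0.02), np.float64(-0.059), np.float64(0.0)], [np.float64(-0.022), np.float64(-0.071), np.float64(0.0)], [np.float64(-0.022), np.float64(-0.083), np.float64(0.0)], [np.float64(-0.022), np.float64(-0.096), np.float64(0.0)], [np.float64(-0.022), np.float64(-0.108), np.float64(0.0)], [np.float64(-0.02), np.float64(-0.121), np.float64(0.0)], [np.float64(-0.018), np.float64(-0.133), np.float64(0.0)], [np.float64(-0.014), np.float64(-0.145), np.float64(0.0)]]
```

View pics/w4.png

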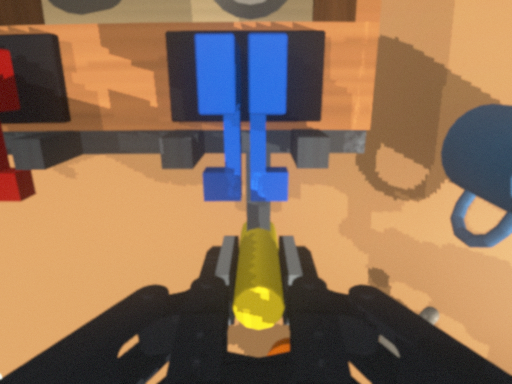

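The post sits between the pads at (260,280) and the blue tabs are together. First I swing part-way.

Request:
send_rows(linear=[[-0.012,-0.004,0],[-0.023,-0.009,0],[-0.034,-0.014,0],[-0.045,-0.02,0],[-0.045,-0.02,0]], dr=[[0,0,0],[0,0,0],[0,0,0],[0,0,0],[0,0,0]])

```text
time: 9.48
tool_pos: [0.5491, -0.0025, 0.3092]
eef_rot: [179.9, -0.0, -2.2]
contact_force: [0.1, -7.1, 0.3]
opening: 0.222
gripper_force: 49.0
```

Request:
send_rows(linear=[[-0.011,-0.007,0],[-0.02,-0.015,0],[-0.03,-0.023,0],[-0.039,-0.032,0],[-0.047,-0.041,0],[-0.054,-0.051,0],[-0.061,-0.061,0],[-0.068,-0.072,0],[-0.074,-0.083,0],[-0.078,-0.095,0],[-0.082,-0.106,0],[-0.086,-0.118,0]], dr=[[0,0,0],[0,0,0],[0,0,0],[0,0,0],[0,0,0],[0,0,0],[0,0,0],[0,0,0],[0,0,0],[0,0,0],[0,0,0],[0,0,0]])

```text
time: 10.48
tool_pos: [0.4685, 0.1185, 0.3087]
eef_rot: [179.9, 0.1, -2.3]
contact_force: [5.0, -3.5, 2.1]
opening: 0.223
gripper_force: 49.8
```

Request:
send_rows(linear=[[-0.002,-0.013,0],[-0.004,-0.025,0],[-0.004,-0.037,0],[-0.004,-0.05,0],[-0.004,-0.062,0],[-0.002,-0.075,0],[0,-0.087,0],[0.004,-0.099,0],[0.005,-0.102,0],[0.005,-0.102,0],[0.005,-0.102,0],[0.005,-0.102,0]], dr=[[0,0,0],[0,0,0],[0,0,0],[0,0,0],[0,0,0],[0,0,0],[0,0,0],[0,0,0],[0,0,0],[0,0,0],[0,0,0],[0,0,0]])

```text
time: 11.48
tool_pos: [0.4781, 0.22, 0.3087]
eef_rot: [180.0, -0.0, -2.2]
contact_force: [4.5, -2.8, -0.5]
opening: 0.219
gripper_force: 49.7
```

Run:
```python
from h import *
np.set_printoptions(precision=4,suppress=True)
s=robot.read_state(); v=s["tool_pos"][:2]-[.6565,.155]
a=np.arctan2(v[1],v[0]); b=np.arctan2(-.182,-.055)-np.radians(2.1); print(s["tool_pos"],s["contact_force"],s["gripper_force"],"theta",(b-a)%(2*np.pi),"r",np.hypot(*v))
for n in("top","wrist"):
    p,d=robot.capture(n); cv2.imwrite(f"pics/{n}5.png",p[:,:,::-1])
a=[cv2.imread(f"pics/{n}5.png") for n in("top","wrist")]; cv2.imwrite("pics/both5.png",cv2.resize(np.vstack([a[0],a[1]]),(400,600)))
```

```text
[0.4781 0.22   0.3087] [ 4.5253 -2.8324 -0.5129] 49.71490681171417 theta 1.5900992503717228 r 0.1899025912121318
```

View pics/both5.png

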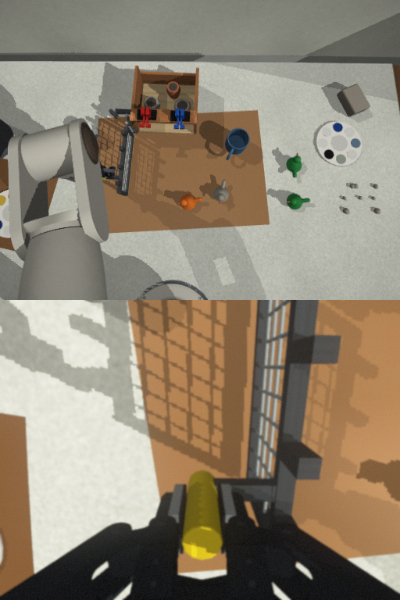

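The gate stands square to the front at about 1.59 rad. The post is held in the pads with 50 N, and the mug and bird have not moved.

```bash
python3 -c "
from rig import robot
print(robot.sign_off())"
```

```text
the job is handed in; nothing more can be done
None
```

I handed the job in with the red tabs squeezed first, then the blue, and the gate swung past its detent to about 1.59 rad, where the gripper is still holding the post at about 50 N; the mug and bird had not moved, the jar was hidden from the last camera view but nothing went near it, and the sign-off gave no verdict.

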